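# Stopper the leaning digestion flask

### The arm

A 6-joint arm with a two-finger parallel gripper is mounted at the origin on the work surface. World frame = base frame: x ahead of the robot, y to its left, z up, the work surface at z = 0. Lengths are in m, angles in rad, forces in N, time in s.
With the tool pointing down it reaches from about 0.35 to 1 m from the base axis. Payload 7.1 kg.
Tool frame: the origin (TCP) lies between the finger pads; the fingertips stand 22 mm ahead of it and the grasp point (between the pads) lies 3 mm ahead of it; z points along the fingers, y is the line along which they close (so a half turn about z gives the same grasp; the last joint's range is limited). The gripper opens to 85 mm and grips with 20 to 120 N. Pads are 22 mm wide; open, the fingers measure 114 mm over their backs; the gripper's body (76 mm by 85 mm) begins 54 mm behind the grasp point. The pads swing forward as they close: fully open they stand 13 mm farther back than shut.
Start: joints at [-1.253, 0.423, 1.63, -0, 1.089, -0.019], TCP at [0.207, -0.59, 0.229] pointing down, gripper open.
Joint ranges: [-3, 3], [-0.9, 2.11], [0.09, 2.58], [-1.31, 4.45], [0.11, 2.69], [-2.54, 2.54]. Speed limits (rad/s): [2.39, 2.39, 3.01, 3.14, 3.14, 3.14].

### API

Orientations are given as a rotation vector (axis times angle).
In Python, from rig import manip gives the robot as it stands. The module is installed in compiled form; this text tells all that it offers. Calls block until the motion is done:
- manip.move_to(position, orientation): joint-space move of the TCP to a pose.
- manip.servo_line(position, orientation=None, rate=0.15): straight line of the TCP; orientation=None keeps the orientation; rate is the mean speed in m/s.
- manip.set_joints(angles): joint-space move.
- manip.command_gripper(opening, f_grip=None): finger opening in m; f_grip is the grip in N (None keeps the last); returns when the fingers have stopped.
- manip.hold(seconds).
- manip.solve_ik(position, orientation): joint angles nearest the present ones, or None.
- manip.camera(name): name is "scene" or "top" or "wrist"; returns a dict with "image" (400x640x3 uint8, red, green, blue), "fx", "fy", "cx", "cy" (pixels), "k1" (the pictures are not rectified: a ray, as slopes to the right and down, at radius r is drawn at 1 + k1 r^2 times it, then the intrinsics apply), "cam_to_world" (4x4, takes a point from camera to world coordinates); the wrist camera has in their place "mount" (4x4, takes a point from camera to tool coordinates, whose origin is the TCP and whose axes are the flange's). Camera axes: x right, y down, z forward; pixel columns grow to the right and rows downward; lengths in m; the calibration is good to about 2 mm. A picture is of the moment at which its call begins: read the wrist's pose just before it. There is no depth.
A pose or a line that the arm cannot do raises manip.IKError and nothing moves.
- manip.sign_off(): hands the job in; it is judged then, once.
Readings, each from a call of its own:
- manip.get_time(): time.
- manip.get_joint_positions(): joint angles.
- manip.get_joint_vel(): joint speeds.
- manip.get_tau(): joint torques, N m.
- manip.get_position(): TCP position.
- manip.get_ee_rot(): TCP orientation.
- manip.get_contact_force(): force on the tool from outside, world axes, zero at the start.
- manip.get_torque(): the same for the moment, N m.
- manip.get_width(): finger opening in m.
- manip.get_grip_force(): force on a finger pad.
Only numpy, scipy, OpenCV 4.12 (cv2) and the standard library are available. Lean on these libraries where they do the work, as an engineer would, in place of code of your own. Each camera call takes 0.05 s, during which the arm holds its last target. There are 200 camera calls.

### The job

Pull the drawer of the bench unit wide open by its handle, take out the solid stopper with the thick knob (not the hose adaptor with the thin stem), and set it fully home in the neck of the leaning flask, its flange flat on the rim, then let go. Do not drop the stopper on the way, leave the adaptor in its hole, and leave the bottle, beaker and tube rack where they stand. The drawer may stay open.

Things in the scene. Friction and masses are not known exactly. Their poses are not given: they have to be found in the camera images.
- cabinet: white bench-top unit with one drawer, fixed to the bench, 240 deep (x), 270 wide (y), 115 high. Origin: on the bench, below the middle of its front opening; z up, x points into the unit; the drawer slides out along -x. The drawer's grey front stands 12 proud of the opening (face at x = -12 when shut), z = 6 to 102; the drawer's side walls reach up to z = 63
- holder (a point): middle of the top of the grey holder block in the drawer, 54 above the bench, 74 behind the face of the drawer's front. The block is 80 (x) by 210 (y) with two upright holes 42 wide, at y = +50 and y = -50 from here, one holding the stopper and one the adaptor. Moves with the drawer; axes as the unit's
- drawer (a joint): how far the drawer is pulled out, m: 0 shut, 0.17 at its stop. It slides with light friction and stays where it is left
- handle (a point): middle of the drawer's steel bar handle: a round bar 10 thick, 120 long along the unit's y, 75 above the bench, 40 clear of the drawer's front (bar's axis 45 from the front's face). Moves with the drawer; axes as the unit's
- stopper: white plastic stopper, round, 68 long, 110 g, upright in either of the holder's two holes. Origin: centre of its flange's underside; z along its axis, up through the knob. Below the origin a tapered plug 32 long, 36 across at the flange, 29 at its tip; above it the flange, 54 across and 6 thick, then a plain round knob 28 across and 30 high (z = 6 to 36) to grip
- adaptor: hose adaptor, not to be used: white plastic, same taper and flange as the stopper, in the other hole; but above the flange it has only a thin stem 14 across and 30 high (top at z = 36) with a 9 thick hose spout sticking out to its y side. Origin and z as the stopper's
- flask: round-bottomed clear glass flask, fixed, leaning 32 degrees from vertical, mouth towards the robot. Origin: centre of the mouth in the plane of the rim, 194 above the bench; z points out along the neck's axis, y level. Bore 42 at the rim, 39 at 60 below it, wall 4. Bulb 110 across, centred at z = -140. When seated, the stopper's origin and axis coincide with these
- stand: the flask's stand, fixed to the bench: white heater base 170 x 150 x 30 with a dark round seat, and an upright steel rod 12 thick and 210 high at x = 115, clamped to the neck by a level bar 152 up. Origin: on the bench, 40 beyond the point below the flask's mouth; x away from the mouth's lean, z up
- bottle: clear bottle with white cap and paper label, 64 across, 190 high; bystander. Origin: centre of its foot
- beaker: empty glass beaker, 84 across, 100 high; bystander. Origin: centre of its foot
- tube_rack: white rack with eight capped tubes, 90 x 180 and 98 high; bystander. Origin: centre of its foot

How it is judged:
By the outcome, as a careful person would: the job done as asked, in the order asked, and still so for the second after the job is handed in, with the robot touching nothing.
It also fails if it takes over 58 s, if anything falls off the work surface, if the arm or the gripper's body presses on something with over 40 N, if the wrist force passes 120 N, or if a joint passes its speed limit or range.

## Working session

There is one attempt and no reset: what is moved stays moved. The work goes in short steps, each a Python script; the robot and the scene stay as the last script left them, time stands still between calls to the robot, and variables do not carry over. Pictures are saved under pics/ and viewed, at most 10 in all, crops included, and the job is handed in when it is done.

```bash
mkdir -p pics; ls; cat > h.py <<'E'
import numpy as np, cv2, pickle
from rig import manip
from scipy.spatial.transform import Rotation as R
def snap(n,f):
    c=manip.camera(n); cv2.imwrite(f'pics/{f}.png',c['image'][:,:,::-1]); pickle.dump(c,open(f'pics/{f}.pkl','wb')); return c
E
python3 - <<'E'
from h import *
for n in('scene','top'):
    c=snap(n,n+'0'); print({k:v for k,v in c.items() if k!='image'})
    
print(manip.get_time())
E
```

```text
pics
{'fx': 453.3690522843082, 'fy': 453.3690522843082, 'cx': 319.1115871144221, 'cy': 201.5902346694492, 'k1': -0.07584419237953635, 'cam_to_world': array([[-0.99097971,  0.08842042, -0.1007027 ,  0.80580346],
       [ 0.13296598,  0.74244293, -0.65658095,  1.0181068 ],
       [ 0.01671085, -0.66404844, -0.74750279,  1.31988211],
       [ 0.        ,  0.        ,  0.        ,  1.        ]])}
{'fx': 401.8160951753187, 'fy': 401.8160951753187, 'cx': 317.8462015622288, 'cy': 198.72153867438192, 'k1': -0.033311976661324225, 'cam_to_world': array([[ 0.00672067, -0.99636316,  0.08494282,  0.55363226],
       [-0.99994351, -0.00599666,  0.00877567, -0.00473935],
       [-0.00823438, -0.084997  , -0.99634718,  1.33875058],
       [ 0.        ,  0.        ,  0.        ,  1.        ]])}
0.1
```

View pics/scene0.png

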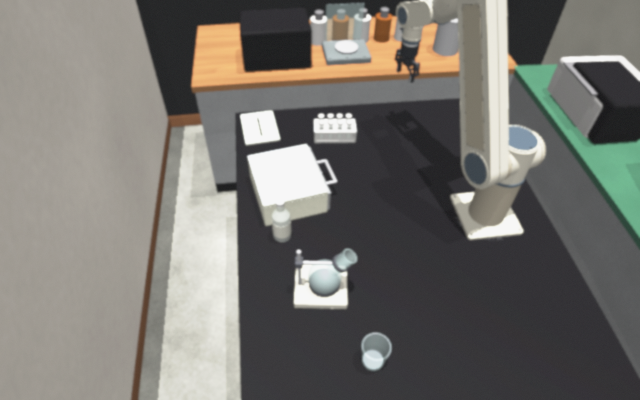

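View pics/top0.png

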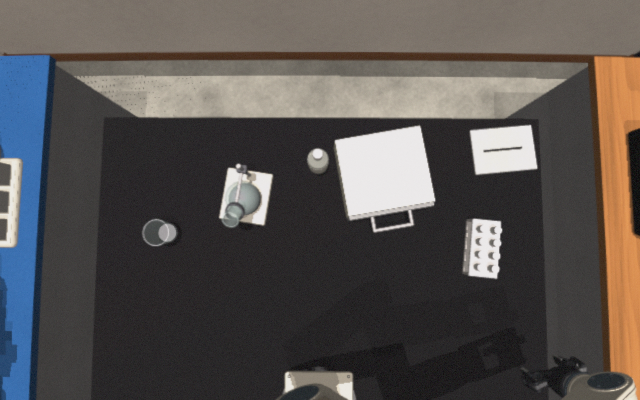

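```bash
python3 - <<'E'
import cv2
a=cv2.imread('pics/top0.png')
l=cv2.resize(a[150:240,210:285],None,fx=5,fy=5,interpolation=cv2.INTER_CUBIC)
r=cv2.resize(a[120:240,325:445],None,fx=3.5,fy=3.5,interpolation=cv2.INTER_CUBIC)
import numpy as np
c=np.zeros((450,800,3),np.uint8); c[:450,:375]=l; c[:420,380:800]=r
cv2.imwrite('pics/c1.png',c)
b=cv2.imread('pics/scene0.png')
l=cv2.resize(b[240:320,285:365],None,fx=5,fy=5,interpolation=cv2.INTER_CUBIC)
r=cv2.resize(b[140:240,240:340],None,fx=4,fy=4,interpolation=cv2.INTER_CUBIC)
c=np.hstack([l,r]);cv2.imwrite('pics/c2.png',c)
E
```

```text
(no output)
```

View pics/c1.png

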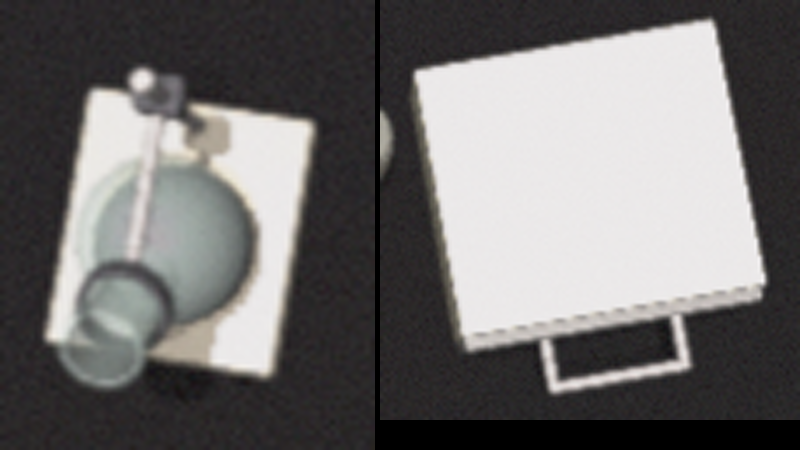

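View pics/c2.png

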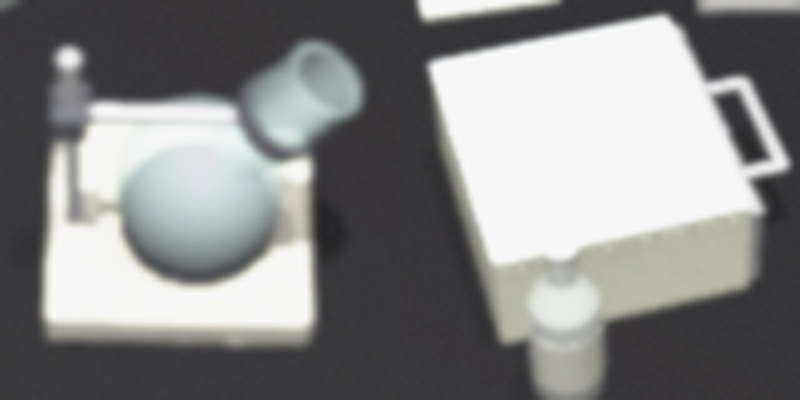

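```bash
cat >> h.py <<'E'
def proj(c,P,T=None):
    T=c['cam_to_world'] if T is None else T
    p=(np.asarray(P)-T[:3,3])@T[:3,:3]; s=p[...,:2]/p[...,2:]
    s=s*(1+c['k1']*(s**2).sum(-1,keepdims=True)); return s*[c['fx'],c['fy']]+[c['cx'],c['cy']]
def load(f): return pickle.load(open(f'pics/{f}.pkl','rb'))
def fr(q,p): 
    p=np.asarray(p,float); c,s=np.cos(q[2]),np.sin(q[2])
    return np.stack([q[0]+c*p[:,0]-s*p[:,1],q[1]+s*p[:,0]+c*p[:,1],p[:,2]],-1)
E
python3 - <<'E'
from h import *
from scipy.optimize import least_squares as LS
t,s=load('top0'),load('scene0')
A=lambda l,u0,v0,k,ox=0:np.array([(u0+(u-ox+.5)/k-.5,v0+(v+.5)/k-.5) for u,v in l])
ct=A([(415,71),(714,19),(764,284),(463,335),(553,388),(687,367)],325,120,3.5,380)
cs=A([(430,65),(668,16),(497,264),(740,80),(783,163)],240,140,4,400)
h=.115
Pt=[(.24,.135,h),(.24,-.135,h),(0,-.135,h),(0,.135,h),(-.057,.058,.075),(-.057,-.058,.075)]
Ps=[(.24,-.135,h),(0,-.135,h),(.24,.135,h),(-.057,-.058,.075),(-.057,.058,.075)]
f=lambda q:np.r_[(proj(t,fr(q,Pt))-ct).ravel(),(proj(s,fr(q,Ps))-cs).ravel()]
r=LS(f,[.6,-.15,.1]);print('cab',r.x,r.fun.reshape(-1,2).round(1).tolist())
ft=A([(90,88),(315,122),(272,377),(48,342),(142,80),(102,350),(175,245)],210,150,5)
fs=A([(68,57),(332,78),(197,212),(45,325),(313,333)],285,240,5)
# q: mouth-frame origin on bench below mouth
def g(q):
    o=q[3]; z=.03
    Pt=[(o+.085,.075,z),(o+.085,-.075,z),(o-.085,-.075,z),(o-.085,.075,z),(.155,0,.21),(0,0,.194),(.0742,0,.0753)]
    Ps=[(.155,0,.21),(0,0,.194),(.0742,0,.0753),(o+.085,.075,z),(o-.085,.075,z)]
    return np.r_[(proj(t,fr(q,Pt))-ft).ravel(),(proj(s,fr(q,Ps))-fs).ravel()]
r2=LS(g,[.55,.2,0,.08],loss='soft_l1');print('fl',r2.x,g(r2.x).reshape(-1,2).round(1).tolist())
np.save('cab.npy',r.x);np.save('fl.npy',r2.x)
# bystanders
def bs(ctm,px,z):
    return LS(lambda q:proj(ctm,[q[0],q[1],z])-px,[.6,0]).x
print('bottle cap',bs(t,[318,154],.19),'beaker',bs(t,[152,232],.1),'rack',bs(t,[485,247],.098))
E
```

```text
cab [ 0.62935294 -0.2204734   0.18093962] [[-0.1, -0.0], [-0.1, -0.0], [1.0, 0.0], [0.2, 0.9], [1.0, -0.1], [-1.0, -0.6], [0.3, -0.1], [-0.4, 0.3], [-0.5, 0.0], [0.9, 1.3], [-0.2, 0.4]]
fl [ 0.58977922  0.2560419  -0.14778446  0.08483998] [[0.1, -0.3], [-0.2, -0.2], [-0.1, -0.1], [-0.4, -0.2], [0.0, 0.0], [-0.1, 0.0], [-2.2, -0.9], [0.5, 0.4], [-0.7, 0.4], [0.6, -5.7], [0.5, -1.1], [0.3, -1.6]]
bottle cap [0.7816453  0.00580717] beaker [0.55256366 0.51983528] rack [ 0.51344052 -0.50907424]
```

```bash
cat >> h.py <<'E'
def ori(z,y):
    z=np.array(z,float);z/=np.linalg.norm(z);y=np.array(y,float);y-=z*(y@z);y/=np.linalg.norm(y)
    return np.stack([np.cross(y,z),y,z],1)
def best(p,z,y):
    c=[]
    for s in(1,-1):
        Rm=ori(z,s*np.array(y,float)); j=manip.solve_ik(p,R.from_matrix(Rm).as_rotvec())
        if j is not None: c.append((abs(j[5]),R.from_matrix(Rm).as_rotvec(),j))
    c=sorted(c,key=lambda a:a[0]); return c[0][1:] 
def wsnap(f):
    p=np.array(manip.get_position()); r=R.from_rotvec(manip.get_ee_rot()).as_matrix()
    c=snap('wrist',f); W=np.eye(4);W[:3,:3]=r;W[:3,3]=p; c['cam_to_world']=W@c['mount']
    pickle.dump(c,open(f'pics/{f}.pkl','wb')); return c
E
python3 - <<'E'
from h import *
q=np.load('cab.npy'); ex=[np.cos(q[2]),np.sin(q[2]),0]
H=fr(q,[(-.057,0,.078)])[0]
p=H+[0,0,.12]; o,j=best(p,[0,0,-1],ex); print(o,np.round(j,2))
manip.command_gripper(.045,60)
manip.move_to(p,o)
c=wsnap('w1'); print(c['mount'],c['fx'],c['k1'],manip.get_time())
# predicted handle ends
print(proj(c,fr(q,[(-.057,.058,.075),(-.057,-.058,.075),(-.012,.0,.102)])))
E
```

```text
[2.01165731 2.413056   0.        ] [-0.4   0.45  1.67  0.    1.02 -0.58]
[[ 2.40735632e-04 -9.52368244e-01 -3.04950276e-01  7.83635605e-02]
 [ 9.99999948e-01  2.94963261e-04 -1.31752704e-04  6.19795921e-05]
 [ 2.15426219e-04 -3.04950228e-01  9.52368265e-01 -1.45460857e-01]
 [ 0.00000000e+00  0.00000000e+00  0.00000000e+00  1.00000000e+00]] 338.471464419817 -0.001176967243049151 2.4917
[[322.13747359 118.9437073 ]
 [322.2454187  254.56313047]
 [382.29758733 200.97935352]]
```

View pics/w1.png

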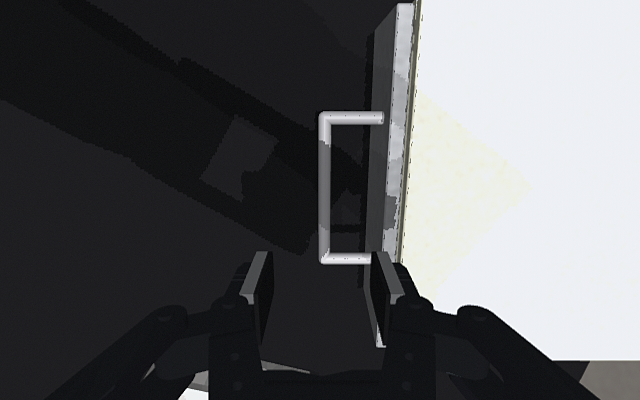

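```bash
python3 - <<'E'
from h import *
q=np.load('cab.npy')
P=lambda x,z:fr(q,[(x,0,z)])[0]
manip.servo_line(P(-.0565,.078),rate=.12)
print(manip.get_contact_force())
manip.command_gripper(0.0,40); print('w',manip.get_width(),manip.get_grip_force())
manip.servo_line(P(-.0565-.169,.078),rate=.1)
print(manip.get_contact_force(),manip.get_width())
manip.command_gripper(.045)
manip.servo_line(P(-.2255,.20),rate=.2)
o=best(P(-.16,.27),[0,0,-1],[np.cos(q[2]),np.sin(q[2]),0])[0]
manip.servo_line(P(-.16,.28),o,rate=.2)
wsnap('w2'); print(manip.get_time())
E
```

```text
[0.2111948  0.24141158 0.33297382]
w 9.610542019082322e-05 0.0
[0.27167543 0.30048379 0.77555005] -0.0002112160483286282
7.9583
```

View pics/w2.png

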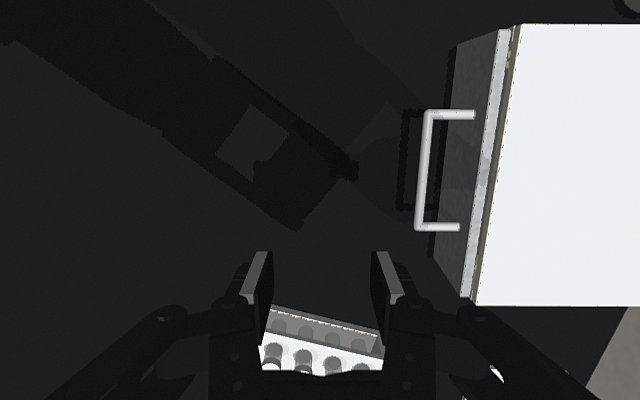

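```bash
python3 - <<'E'
from h import *
q=np.load('cab.npy');print(q)
c1,c2=load('w1'),load('w2')
for c in(c1,c2): print(c['cam_to_world'].round(3)); print(proj(c,fr(q,[(-.057,.058,.075),(-.057,-.058,.075),(0,.135,.115),(0,-.135,.115)])).round(1))
print(manip.get_position(),manip.get_ee_rot(),manip.get_joint_positions(),manip.get_width())
E
```

```text
[ 0.62935294 -0.2204734   0.18093962]
[[ 0.984  0.17   0.054  0.559]
 [ 0.179 -0.937 -0.3   -0.155]
 [-0.     0.305 -0.952  0.344]
 [ 0.     0.     0.     1.   ]]
[[322.1 118.9]
 [322.2 254.6]
 [418.5  -9.7]
 [390.7 359.7]]
[[ 0.984  0.173  0.052  0.457]
 [ 0.18  -0.937 -0.299 -0.172]
 [-0.003  0.303 -0.953  0.424]
 [ 0.     0.     0.     1.   ]]
[[426.3 115.2]
 [416.4 223.4]
 [519.   21.5]
 [473.9 305.1]]
[ 0.47034894 -0.24871876  0.27800436] [-2.00939838e+00 -2.41000178e+00  1.38324882e-03] [-5.08692484e-01  2.31188380e-01  1.78543722e+00 -1.81429230e-04
  1.12885685e+00 -6.89413564e-01] 0.045167308956492694
```

```bash
python3 - <<'E'
from h import *
q=np.load('cab.npy')
P=lambda x,z:fr(q,[(x,0,z)])[0]
o=best(P(-.0565,.2),[0,0,-1],[np.cos(q[2]),np.sin(q[2]),0])[0]
manip.servo_line(P(-.0565,.15),o,rate=.2)
manip.servo_line(P(-.0565,.078),o,rate=.12)
print(P(-.0565,.078),manip.get_position(),manip.get_width())
wsnap('w3'); print(manip.get_time())
E
```

```text
[ 0.5737753 -0.2306408  0.078    ] [ 0.57420641 -0.23091254  0.07861431] 0.04485563500816551
9.7417
```

View pics/w3.png

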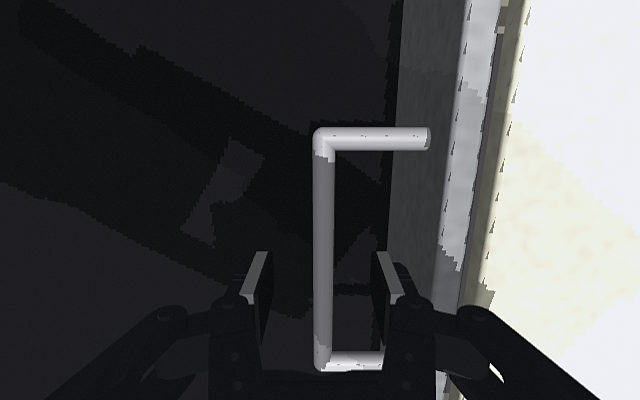

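```bash
python3 - <<'E'
from h import *
from scipy.optimize import least_squares as LS
q=np.load('cab.npy'); c=load('w3')
ob=np.array([(324,138),(324,360)])
for L in(.055,.06):
  r=LS(lambda a:(proj(c,fr(q,[(a[0],L+a[2],a[1]),(a[0],-L+a[2],a[1])]))-ob).ravel(),[-.057,.075,0]);print(L,r.x,r.fun.round(1))
manip.command_gripper(0.0,40)
print(manip.get_width(),manip.get_grip_force(),manip.get_position(),manip.get_contact_force(),manip.get_time())
wsnap('w4')
E
```

```text
0.055 [-0.05503236  0.08724721  0.00565722] [ 0.2  0.  -0.3 -0. ]
0.06 [-0.05492844  0.0748121  -0.00092811] [ 0.2  0.  -0.3 -0. ]
0.00033905317394590604 0.0 [ 0.57380316 -0.23065454  0.07808586] [0.05594347 1.17176971 0.3182564 ] 10.2417
```

View pics/w4.png

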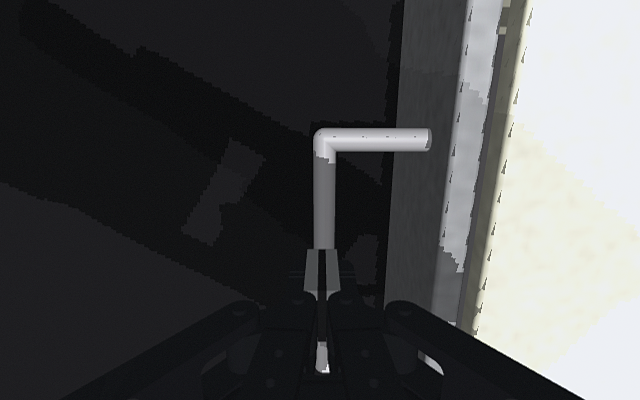

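```bash
python3 - <<'E'
from h import *
a=load('w4')['image'].astype(int).sum(2)//3
for v in(240,248,256,270,285,300,330,345,360):print(v,a[v,296:350:2].tolist())
q=np.load('cab.npy')
P=lambda x,z:fr(q,[(x,0,z)])[0]
manip.command_gripper(.045);manip.servo_line(P(-.056,.115),rate=.2);manip.command_gripper(0)
z=.115
while z>.07:
    z-=.003; manip.servo_line(P(-.056,z),rate=.06); f=manip.get_contact_force()
    if abs(f[2])>3: break
print(z,manip.get_position(),f,manip.get_time())
manip.servo_line(P(-.056,z+.006),rate=.1)
E
```

```text
240 [18, 19, 18, 20, 13, 15, 14, 14, 8, 90, 97, 103, 109, 110, 110, 107, 108, 101, 95, 47, 10, 17, 15, 14, 12, 14, 14]
248 [18, 18, 21, 19, 18, 18, 20, 21, 17, 82, 93, 102, 100, 102, 100, 105, 102, 96, 90, 37, 20, 14, 14, 15, 16, 14, 14]
256 [19, 21, 17, 19, 17, 25, 77, 75, 77, 75, 78, 34, 14, 18, 12, 80, 76, 76, 77, 75, 82, 14, 14, 14, 13, 28, 28]
270 [18, 16, 18, 18, 12, 79, 77, 76, 75, 76, 77, 25, 16, 14, 13, 80, 76, 76, 75, 75, 77, 62, 16, 17, 17, 18, 17]
285 [18, 20, 20, 12, 81, 76, 76, 75, 75, 74, 80, 20, 15, 16, 15, 50, 78, 77, 76, 75, 75, 77, 24, 17, 20, 18, 19]
300 [24, 21, 24, 25, 20, 17, 18, 18, 20, 15, 74, 24, 24, 24, 24, 42, 19, 18, 20, 16, 18, 15, 24, 22, 21, 21, 24]
330 [15, 18, 15, 17, 17, 14, 17, 22, 18, 22, 18, 24, 24, 23, 24, 17, 22, 22, 18, 17, 14, 16, 14, 15, 16, 18, 14]
345 [19, 20, 18, 18, 19, 15, 16, 24, 25, 20, 8, 136, 106, 107, 108, 69, 16, 23, 26, 18, 17, 17, 22, 19, 19, 20, 19]
360 [19, 19, 20, 17, 14, 17, 16, 19, 20, 16, 94, 131, 137, 138, 134, 140, 25, 20, 18, 17, 17, 16, 17, 20, 19, 17, 21]
0.07599999999999997 [ 0.57476772 -0.23075567  0.07738016] [-2.93851171  1.24982393 12.04370374] 14.875
```

```bash
python3 - <<'E'
from h import *
q=np.load('cab.npy')
P=lambda x,z:fr(q,[(x,0,z)])[0]
manip.servo_line(P(-.056,.097),rate=.2)
manip.command_gripper(.04)
manip.servo_line(P(-.056,.060),rate=.12)
manip.command_gripper(0,50)
w=manip.get_width();print(w,manip.get_grip_force(),manip.get_contact_force())
if w>.006:
    manip.servo_line(P(-.056-.169,.060),rate=.12)
    print(manip.get_contact_force(),manip.get_width())
    manip.command_gripper(.045)
    manip.servo_line(P(-.225,.12),rate=.2)
    o=best(P(-.14,.25),[0,0,-1],[np.cos(q[2]),np.sin(q[2]),0])[0]
    manip.servo_line(P(-.14,.25),o,rate=.25)
    wsnap('w5')
print(manip.get_time())
E
```

```text
0.008064131728264172 48.90037536621094 [-1.33444533  0.36217261  4.93537228]
[-3.21188642  2.4661735  12.79598426] 0.008053661584884126
19.9667
```

View pics/w5.png

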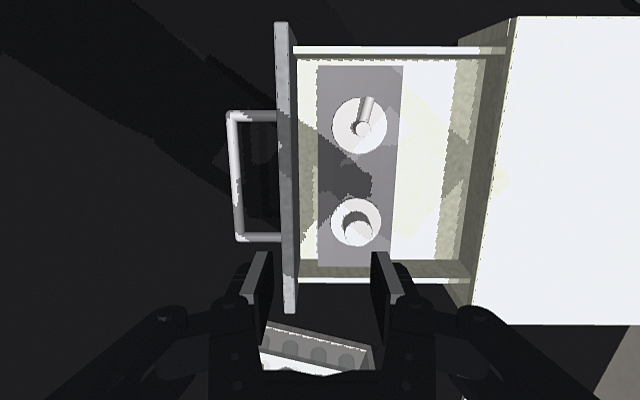

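```bash
python3 - <<'E'
from h import *
q=np.load('cab.npy'); c=load('w5')
print(proj(c,fr(q,[(-.226,.06,.075),(-.226,-.06,.075),(-.107,.05,.06),(-.107,-.05,.06),(-.107,.05,.09),(-.107,-.05,.09)])).round(1))
E
```

```text
[[229.8 115. ]
 [239.3 235.9]
 [357.9 124.8]
 [354.8 221.6]
 [361.2 127.8]
 [357.5 232.8]]
```

```bash
python3 - <<'E'
from h import *
q=np.load('cab.npy'); ex=np.array([np.cos(q[2]),np.sin(q[2]),0])
P=lambda z:fr(q,[(-.1062,-.05,z)])[0]
o=best(P(.2),[0,0,-1],ex)[0]
manip.command_gripper(.06)
manip.servo_line(P(.14),o,rate=.2)
manip.servo_line(P(.070),o,rate=.12)
print('f',manip.get_contact_force())
manip.command_gripper(0,70)
print(manip.get_width(),manip.get_grip_force(),manip.get_position(),P(.07),manip.get_contact_force())
manip.servo_line(P(.076),rate=.05);print(manip.get_width(),manip.get_contact_force())
manip.servo_line(P(.26),rate=.2)
print(manip.get_width(),manip.get_contact_force(),manip.get_time(),manip.get_joint_positions())
f=np.load('fl.npy'); d=np.array([np.cos(f[2]),np.sin(f[2]),0]); a=np.cos(np.radians(32))*np.array([0,0,1])-np.sin(np.radians(32))*d
M=np.array([f[0],f[1],.194]); l=np.cross([0,0,1],d)
for th in range(0,360,30):
    t=np.radians(th); Rm=ori(-a,np.cos(t)*l+np.sin(t)*np.cross(a,l)); rv=R.from_matrix(Rm).as_rotvec()
    js=[manip.solve_ik(p,rv) for p in (M+a*.016,M+a*.086-Rm[:,0]*.05)]
    print(th,[None if j is None else np.round(j,2).tolist() for j in js])
E
```

```text
f [ 0.05953428  0.01814709 -0.46997293]
0.025500987632157444 68.42237949371338 [ 0.53454669 -0.28908833  0.07123685] [ 0.53388435 -0.28876826  0.07      ] [-1.22781078  1.35547605  6.36961121]
0.025196054236277785 [-0.03582547  0.03174523 -1.63536552]
0.0251552738948997 [ 0.37288548 -0.14138513 -2.11046131] 23.5167 [-5.15424436e-01  3.64546355e-01  1.64547478e+00 -3.09504532e-05
  1.13387595e+00 -6.96347172e-01]
0 [[0.56, 0.35, 1.94, -0.74, 0.54, -0.27], [0.56, 0.23, 1.86, -0.57, 0.69, -0.48]]
30 [[0.56, 0.35, 1.94, -0.74, 0.54, -0.79], [0.6, 0.26, 1.84, -0.59, 0.71, -0.96]]
60 [[0.56, 0.35, 1.94, -0.74, 0.54, -1.32], [0.65, 0.27, 1.84, -0.62, 0.71, -1.41]]
90 [[0.56, 0.35, 1.94, -0.74, 0.54, -1.84], [0.68, 0.28, 1.87, -0.65, 0.7, -1.87]]
120 [[0.56, 0.35, 1.94, -0.74, 0.54, -2.37], [0.71, 0.27, 1.92, -0.69, 0.68, -2.33]]
150 [None, None]
180 [None, None]
210 [[0.56, 0.35, 1.94, -0.74, 0.54, 2.35], [0.63, 0.19, 2.06, -0.72, 0.6, 2.37]]
240 [[0.56, 0.35, 1.94, -0.74, 0.54, 1.82], [0.58, 0.17, 2.05, -0.68, 0.59, 1.76]]
270 [[0.56, 0.35, 1.94, -0.74, 0.54, 1.3], [0.53, 0.17, 2.02, -0.63, 0.6, 1.15]]
300 [[0.56, 0.35, 1.94, -0.74, 0.54, 0.78], [0.52, 0.18, 1.96, -0.59, 0.62, 0.56]]
330 [[0.56, 0.35, 1.94, -0.74, 0.54, 0.25], [0.53, 0.21, 1.91, -0.57, 0.66, 0.02]]
```

```bash
cat >> h.py <<'E'
f=np.load('fl.npy'); d=np.array([np.cos(f[2]),np.sin(f[2]),0]); a=np.cos(np.radians(32))*np.array([0,0,1])-np.sin(np.radians(32))*d
M=np.array([f[0],f[1],.194]); l=np.cross([0,0,1],d); Rf=ori(-a,l); rvf=R.from_matrix(Rf).as_rotvec()
th=np.linspace(0,2*np.pi,73)
def circ(r,z=0,M=M): return M+a*z+r*(np.cos(th)[:,None]*l+np.sin(th)[:,None]*np.cross(a,l))
E
python3 - <<'E'
from h import *
manip.move_to(M+a*.086-Rf[:,0]*.05,rvf)
print(Rf[:,0],manip.get_width(),manip.get_time())
c=wsnap('w6')
k=circ(.025);k2=circ(.021)
im=np.ascontiguousarray(c['image'][:,:,::-1])
uv=proj(c,k);uc=proj(c,M);print(uc,uv.min(0),uv.max(0))
u0,v0=np.clip((uc-[80,80]).astype(int),0,[480,240])
cr=cv2.resize(im[v0:v0+160,u0:u0+160],None,fx=3,fy=3,interpolation=cv2.INTER_CUBIC)
pl=cr.copy()
for kk in(uv,proj(c,k2)):cv2.polylines(cr,[np.round((kk-[u0,v0]+.5)*3-.5).astype(np.int32)],True,(0,0,255),1)
sm=cv2.resize(im,(320,200))
out=np.zeros((480,800,3),np.uint8);out[:,:480]=pl
out[:320,480:]=cv2.resize(cr,(320,320),interpolation=cv2.INTER_AREA);out[320:,480:736]=cv2.resize(im,(256,160),interpolation=cv2.INTER_AREA)
cv2.imwrite('pics/c6.png',out);print(u0,v0)
E
```

```text
[-0.83880415  0.12487263 -0.52991926] 0.02525081829485171 25.5
[322.35444643 135.50699373] [285.33365859  96.77922264] [359.38471866 171.74345709]
242 55
```

View pics/c6.png

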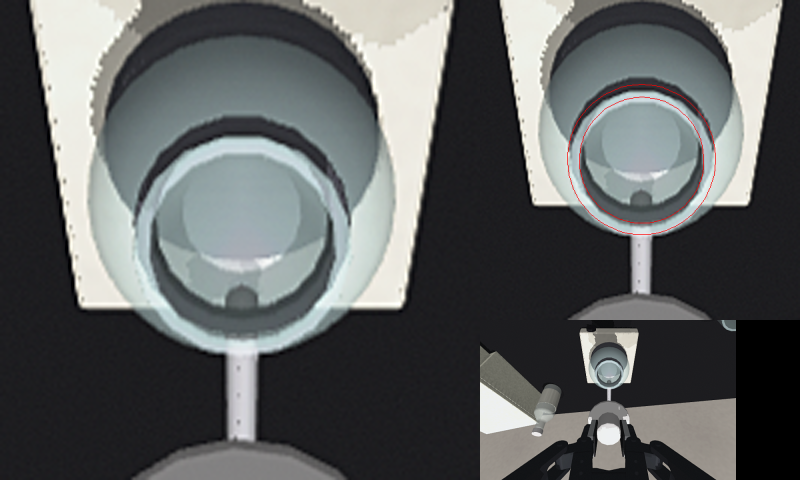

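```bash
python3 - <<'E'
from h import *
c=load('w6'); T=c['mount']
for z in(.011,.017):
    for x in (0,.002):
        k=np.stack([x+.027*np.cos(th),.027*np.sin(th),z+0*th],1);uv=proj(c,k,T);print(z,x,uv.min(0).round(1),uv.max(0).round(1))
im=c['image'].astype(int)
print(im[194:212,322].tolist())
for v in(210,218,226): 
    r=im[v,255:390].sum(1)//3; print(v,(255+np.where(r>60)[0][[0,-1]]).tolist(),r[::6].tolist())
E
```

```text
0.011 0 [268.1 202.6] [373.9 298.6]
0.011 0.002 [267.9 198.6] [374.1 295.4]
0.017 0 [269.8 198.9] [372.3 292.3]
0.017 0.002 [269.6 195.1] [372.4 289.1]
[[213, 212, 217], [207, 207, 211], [210, 211, 215], [212, 211, 216], [211, 211, 215], [214, 213, 218], [223, 222, 227], [162, 163, 165], [94, 93, 94], [87, 86, 87], [106, 106, 106], [131, 130, 130], [133, 132, 133], [130, 129, 129], [130, 129, 129], [130, 130, 130], [130, 129, 129], [131, 129, 129]]
210 [293, 351] [31, 28, 30, 28, 28, 30, 21, 111, 129, 130, 129, 129, 128, 130, 128, 115, 80, 28, 29, 30, 28, 29, 29]
218 [283, 389] [27, 28, 29, 30, 28, 120, 129, 130, 128, 129, 129, 129, 130, 129, 129, 123, 127, 129, 21, 17, 67, 131, 137]
226 [277, 389] [30, 28, 27, 23, 128, 129, 128, 129, 128, 128, 129, 129, 129, 130, 128, 130, 128, 129, 130, 143, 144, 144, 145]
```

```bash
python3 - <<'E'
from h import *
manip.servo_line(M+a*.070,rate=.15)
f0=np.array(manip.get_contact_force())
s=.028; manip.servo_line(M+a*s,rate=.08)
F=np.array(manip.get_contact_force())-f0; print('ins',F@a,(F-a*(F@a)).round(2))
while s>.004:
    s-=.002; manip.servo_line(M+a*s,rate=.03); F=np.array(manip.get_contact_force())-f0
    print(round(s,3),round(F@a,1),((F)@Rf).round(1),manip.get_width())
    if F@a>8: break
p=np.array(manip.get_position());print('pos',(p-M)@Rf,manip.get_time())
wsnap('w7')
E
```

```text
ins -0.13448690689803516 [-0.04 -0.67  0.04]
0.026 -0.0 [-0.6  0.4  0. ] 0.025411973038763302
0.024 -0.4 [-0.1 -0.2  0.4] 0.02509982993722997
0.022 -0.7 [-0.1 -0.2  0.7] 0.025633595646777894
0.02 -1.0 [0.1 0.3 1. ] 0.025452060603427987
0.018 0.8 [ 0.1  0.5 -0.8] 0.025225709310617
0.016 6.2 [ 1.1  0.2 -6.2] 0.02523715784001174
0.014 34.0 [  5.5  -3.2 -34. ] 0.0253855106753501
pos [-0.00019328  0.00015759 -0.01613445] 28.475
```

```bash
python3 - <<'E'
from h import *
manip.servo_line(M+a*.0165,rate=.02)
manip.command_gripper(.055)
print(manip.get_width(),manip.get_contact_force())
manip.hold(.3)
manip.servo_line(M+a*.086,rate=.12)
manip.servo_line(M+a*.086-Rf[:,0]*.05,rate=.15)
manip.hold(.5)
c=wsnap('w8'); print(manip.get_time(),manip.get_contact_force())
im=c['image'].astype(int)
def pc(r,z): uv=proj(c,circ(r,z)); return uv.min(0).round(1).tolist(),uv.max(0).round(1).tolist()
print('flange',pc(.027,0),pc(.027,.006),'knobtop',pc(.014,.036))
uk=proj(c,M+a*.036).round().astype(int);print(uk)
g=im.sum(2)//3
print(g[85:185:2,322].tolist()); 
for v in(128,140):print(v,g[v,270:376:2].tolist())
# cv: bright/grey flange edges via drawing diff with w6
df=(np.abs(im-load('w6')['image'].astype(int)).sum(2)>60)[60:195,250:400]
v,u=np.where(df);print('diff bbox',u.min()+250,v.min()+60,u.max()+250,v.max()+60)
E
```

```text
0.054749969275976244 [-0.0413906  -0.49486918 -0.11317433]
31.25 [-0.40947358  0.19602703  0.46544225]
flange ([281.1, 94.3], [360.9, 175.1]) ([280.1, 94.4], [361.9, 177.1]) knobtop ([296.6, 118.8], [345.3, 167.7])
[321 144]
[120, 125, 127, 133, 134, 135, 135, 134, 134, 134, 135, 134, 134, 135, 131, 89, 159, 215, 217, 217, 217, 217, 218, 217, 217, 218, 218, 218, 218, 219, 219, 219, 219, 219, 220, 220, 220, 221, 221, 219, 241, 240, 239, 239, 244, 217, 216, 216, 216, 215]
128 [239, 179, 198, 201, 206, 217, 212, 218, 217, 217, 217, 217, 218, 217, 220, 127, 180, 214, 216, 217, 216, 217, 216, 217, 217, 217, 216, 217, 217, 217, 217, 216, 217, 217, 218, 217, 171, 220, 218, 218, 229, 124, 134, 132, 131, 131, 223, 212, 206, 201, 186, 233, 234]
140 [234, 236, 180, 196, 205, 211, 177, 219, 217, 218, 218, 218, 218, 220, 138, 215, 217, 216, 217, 217, 217, 218, 217, 217, 218, 218, 218, 218, 218, 217, 218, 218, 218, 218, 218, 218, 219, 175, 220, 218, 217, 216, 217, 218, 218, 221, 217, 212, 204, 179, 236, 233, 233]
diff bbox 252 60 392 194
```

```bash
python3 - <<'E'
from h import *
print(manip.sign_off())
E
```

```text
the job is handed in; nothing more can be done
None
```

I pulled the drawer to about its 170 mm stop and seated the solid stopper in the leaning flask. The last wrist picture puts its flange flat on the rim, about 2 mm off centre within the 3 mm clearance. I left the adaptor in its hole, touched no bystander, backed the gripper clear and handed in at about 31 s; no verdict was returned.

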